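# Clamp a can rest on the gauge stand with a caged wing nut

### The arm

A 6-joint arm with a two-finger parallel gripper is mounted at the origin on the work surface. World frame = base frame: x ahead of the robot, y to its left, z up, the work surface at z = 0. Lengths are in m, angles in rad, forces in N, time in s.
With the tool pointing down it reaches from about 0.3 to 0.95 m from the base axis. Payload 3.1 kg.
Tool frame: the origin (TCP) lies on the centre line of the jaws, within the pads' length; the fingertips stand 11 mm ahead of it and the grasp point (between the pads) lies 8 mm behind it; z points along the fingers, y is the line along which they close (so a half turn about z gives the same grasp; the last joint's range is limited). The gripper opens to 85 mm and grips with 20 to 120 N. Pads are 22 mm wide; open, the fingers measure 114 mm over their backs; the gripper's body (76 mm by 85 mm) begins 54 mm behind the grasp point. The pads swing forward as they close: fully open they stand 13 mm farther back than shut.
Start: joints at [-1.256, 0.308, 1.634, -0, 1.2, -0.07], TCP at [0.235, -0.579, 0.242] pointing down, gripper open.
Joint ranges: [-3.06, 3.06], [-0.79, 1.96], [0.05, 2.63], [-1.19, 4.34], [0.05, 2.64], [-2.94, 2.94]. Speed limits (rad/s): [2.79, 2.79, 3.14, 3.14, 3.14, 3.14].

### API

Orientations are given as a rotation vector (axis times angle).
In Python, from bench import manip gives the robot as it stands.
- The arm moves only by the tool apply_moves, never from a script. Its arguments are lists of equal length, an entry for each row: "linear": the shift along the tool's x, y, z in units of 30 mm (1.0 is 30 mm), a list of three; "dr": the turn, a rotation vector about the tool's x, y, z in rad, a list of three; "grip": the finger opening in mm, from 0 to 85.4. In form: {"linear": [[dx, dy, dz], ...], "dr": [[rx, ry, rz], ...], "grip": [grip, ...]}. A call has 1 to 20 rows; each row shifts and turns the commanded pose from where the row before left it, along the tool's axes as they then stand; what a row does not reach is not made up. A row lasts 1/10 s, in which the tool goes at most 50 mm and 8.59 degrees, less where a joint would pass 70% of its speed; a pose out of reach is approached as far as the arm can. A call is refused whole if a number of a shift passes 1 or a number of a turn 0.15, either way. A call with a gripper value outside its range is refused whole. The fingers move at their own pace and stop on an object; the grip force is fixed at half the most. Time passes only in rows, so rows that do not move let the fingers close. It gives the time, the measured TCP pose, the force, the opening and the grip force at its end, in the units of the state.
- manip.sense(): the state, without advancing time (a new reading comes with each control period).
- manip.get_image(name): name is "side" or "top"; returns a dict with "img" (400x640x3 uint8, red, green, blue), "vertical_fov" (degrees; the focal length in pixels is half the picture's height over the tangent of half this angle, whatever the lens; pixels are square), "cx", "cy" (the principal point, pixels), "cam_to_world" (4x4, takes a point from camera to world coordinates). Camera axes: x right, y up, looking along -z (the intrinsics and any distortion apply to the point x, -y, -z); pixel columns grow to the right and rows downward; lengths in m; the calibration is good to about 2 mm. A picture is of the moment at which its call begins. There is no depth.
- manip.close_job(): hands the job in; it is judged then, once.
The state is a dict: "time": time; "qpos": joint angles; "dq": joint speeds; "joint_torque": joint torques, N m; "eef_pos": TCP position; "ee_rot": TCP orientation; "wrist_force": force on the tool from outside, world axes, zero at the start; "wrist_torque": the same for the moment, N m; "gripper_width": finger opening in m; "gripper_force": force on a finger pad.
Only numpy, scipy, OpenCV 4.12 (cv2) and the standard library are available. Lean on these libraries where they do the work, as an engineer would, in place of code of your own. Each camera call takes 0.05 s, during which the arm holds its last target. There are 200 camera calls.

### The job

Fit the orange can rest to the blue gauge stand: slide its forked tongue under the raised brass wing nut until the slot is fully home against the stud, then turn the wing nut clockwise until it clamps the tongue snugly, so that it takes a steady push of 5 to 6 N on the middle of a wing to turn it further, and no tighter. The three guard posts leave room for short arcs only: do not lean on them, do not ram the rest into the stand, and leave the other things on the bench where they are.

Things in the scene. Friction and masses are not known exactly. Their poses are not given: they have to be found in the camera images.
- stand: blue bed plate fixed to the bench, 280 x 120 x 20 mm (top at z = 20 mm). Origin: on the bench under the stud axis; x runs along the bed from the open end (x = -165) to the dial gauge block (x over 80, 72 mm high). The tongue goes in along +x between two guide rails, 7 mm high, inner faces at y = +/-22 from x = -32 to 28, flaring out to y = +/-31 at x = -54.
- stud (a point): point on the stud axis at the bed's top (z = 20 mm), axes as the stand. The stud is steel, 10 mm thick, its top at 62 mm above the bench.
- posts: three upright guard posts with red tips, 11 mm thick, from the bed to 65 mm above the bench, centred on a circle of 46 mm radius about the stud, at 0, 120 and 240 degrees from the stand's +x. Origin and axes as the stand's.
- nut: brass wing nut with spring washer, right-hand thread of 5 mm a turn: clockwise from above lowers it; stays where left. Origin: centre of its underside, on the stud axis; z up; two wings along its own +x and -x, 6 mm thick, tips 33 mm from the axis. Flange 34 mm wide, 4 mm high; hub 20 mm wide up to 18 mm. It starts 0.9 to 2.5 mm above the fitted tongue's top (z = 28 mm); how far it must turn differs each time.
- vrest: the can rest, loose, about 0.22 kg: orange block 32 (x) by 40 (y) by 45 mm high, V notch in its top, flat sides at y = +/-20 mm to grip; aluminium tongue 40 mm wide, 8 mm thick, flush with the underside, reaching along its +x to x = 92 mm, forked from x = 65 mm by a slot 14 mm wide, open at the tip. Origin: centre of the block's underside.
- slot (a point): point on the rest at its underside, 70 mm along +x from its origin: it lies on the stud axis when the slot's end touches the stud.
- can_a: full aluminium drink can, 66 mm wide, 122 mm high, standing; bystander. Origin: centre of its underside.
- can_b: full aluminium drink can, 66 mm wide, 122 mm high, standing; bystander. Origin: centre of its underside.
- can_c: full aluminium drink can, 66 mm wide, 122 mm high, standing; bystander. Origin: centre of its underside.
- can_end_a: loose aluminium can end, 54 mm wide, 7 mm thick, lying flat; bystander. Origin: centre of its underside.
- can_end_b: loose aluminium can end, 54 mm wide, 7 mm thick, lying flat; bystander. Origin: centre of its underside.
- caliper: caliper lying flat, about 190 x 45 x 12 mm; bystander. Origin: underside of its beam's middle.
- driver: orange-handled screwdriver lying flat; bystander. Origin: underside of its middle.
- wing (a point): centre of the nut's +x wing: an upright round paddle, 24 mm across, 6 mm thick, centred 21 mm from the axis and 21 mm above the nut's underside; the -x wing mirrors it. Pushed here the nut runs freely at 0 to 2 N until it touches the tongue; then it clamps harder by about 24 N per rad of turn and the push climbs with it. If the push is read at rest, it has sagged by a third or so.
Not all that is in view belongs to the job. What is shaped like the vrest but brown, green or red is not meant.

How it is judged:
On the way:
1. the slot is home against the stud, under the nut (horizontal distance between slot and stud below 0.004 m and height (world z) of vrest below 0.0225 m), for 0.2 s.
At the end, for the whole second after the job is handed in: The rest lies flat on the bed with its slot point within 4 mm (level) of the stud axis, the nut presses on the tongue with 6 to 25 N, and all is at rest (all of step 1 and angle between vrest's own z axis and vertical below 0.05 rad and contact force between nut and vrest between 6 and 25 N and linear speed of vrest below 0.02 m/s); the robot touches nothing.
It fails at once if the nut is overtightened (more than 30 N on the tongue) (contact force between nut and vrest above 30 N).
It fails at once if the robot pushes a guard post with more than 12 N (contact force between any of the fingers, the arm and posts above 12 N).
It fails at once if the rest is rammed or pressed into the stand with more than 40 N before the nut bears on it (contact force between vrest and stand above 40 N and contact force between nut and vrest below 1 N).
It fails at once if a bystander is moved by more than 20 mm (distance of any of can_a, can_b, can_c, can_end_a, can_end_b, caliper, driver from where it was at the start of the episode above 0.02 m).
It also fails if it takes over 72 s, if anything falls off the work surface, if the arm or the gripper's body presses on something with over 40 N, if the wrist force passes 120 N, or if a joint passes its speed limit or range.

## Working session

There is one attempt and no reset: what is moved stays moved. The work goes in short steps, Python scripts to look and compute and a tool call to move; the robot and the scene stay as the last step left them, time stands still between calls to the robot, and variables do not carry over. Pictures are saved under pics/ and viewed, at most 10 in all, crops included, and the job is handed in when it is done.

Besides the shell and the picture viewer there is one more tool, called after "Request:" as name(argument=value, ...), one argument or row to a line, values as JSON. apply_moves: Moves the arm, as the interface text tells. Its arguments: {"type":"object","properties":{"linear":{"type":"array"},"dr":{"type":"array"},"grip":{"type":"array"}},"required":["linear","dr","grip"]}

```bash
mkdir -p pics; cat > h.py <<'E'
import numpy as np, cv2
from bench import manip
from scipy.spatial.transform import Rotation as R
def cam(n,save=None):
    c=manip.get_image(n)
    if save:
        cv2.imwrite(save,c["img"][:,:,::-1]); np.savez(save+'.npz',**{k:c[k] for k in c})
    return c
def ld(p): return dict(np.load(p+'.npz',allow_pickle=True))
def px2w(c,u,v,z):
    f=200/np.tan(np.radians(float(c["vertical_fov"]))/2)
    M=np.array(c["cam_to_world"]); d=M[:3,:3]@np.array([(u-float(c["cx"]))/f,-(v-float(c["cy"]))/f,-1])
    o=M[:3,3]; return o+d*(z-o[2])/d[2]
def w2px(c,p):
    f=200/np.tan(np.radians(float(c["vertical_fov"]))/2)
    M=np.array(c["cam_to_world"]); q=M[:3,:3].T@(np.array(p)-M[:3,3])
    return np.array([float(c["cx"])-f*q[0]/q[2], float(c["cy"])+f*q[1]/q[2]])
E
python3 - <<'E'
from h import *
np.set_printoptions(precision=4,suppress=True)
for n in("top","side"):
    c=cam(n,f"pics/{n}0.png"); print({k:c[k] for k in c if k!="img"})
print(manip.sense())
E
```

```text
{'vertical_fov': 49.07687120329427, 'cx': 313.84945064389694, 'cy': 200.27444209999658, 'cam_to_world': array([[-0.0128,  0.9975, -0.0696,  0.4739],
       [-0.9999, -0.0127,  0.0028,  0.0679],
       [ 0.0019,  0.0697,  0.9976,  1.2449],
       [ 0.    ,  0.    ,  0.    ,  1.    ]])}
{'vertical_fov': 46.792531383099195, 'cx': 316.78490554438747, 'cy': 193.49430809351225, 'cam_to_world': array([[-0.9409,  0.2224, -0.2553,  0.2331],
       [-0.3383, -0.5857,  0.7365,  0.9266],
       [ 0.0142,  0.7794,  0.6263,  0.7848],
       [ 0.    ,  0.    ,  0.    ,  1.    ]])}
{'time': 0.1, 'qpos': array([-1.2557,  0.3089,  1.6351, -0.    ,  1.1997, -0.0697]), 'dq': array([ 0.0006, -0.003 , -0.001 ,  0.001 , -0.0005,  0.0013]), 'joint_torque': array([ -0.0005, -41.6407, -27.7645,  -0.0001,   0.0041,   0.    ]), 'eef_pos': array([ 0.2343, -0.5786,  0.2411]), 'ee_rot': array([-3.0815, -0.6004,  0.0005]), 'wrist_force': array([-0.1028, -0.0138, -0.0322]), 'wrist_torque': array([-0.0279, -0.0567,  0.0193]), 'gripper_force': 0.0, 'gripper_width': 0.08504414153288006}
```

View pics/top0.png

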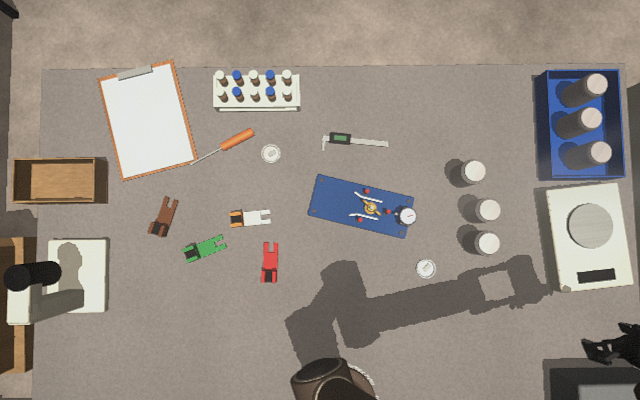

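View pics/side0.png

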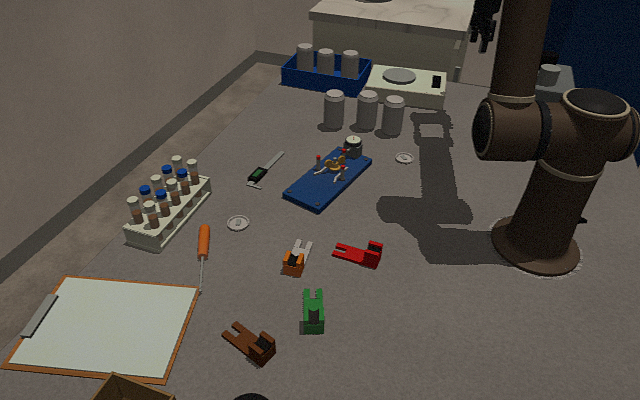

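Candidates in the top view are the orange rest (240,218) with its tongue to (270,217), brown (163,217), green (204,249) and red (269,262). The orange rest is the one described. The stand is at (360,206), with the nut near (371,208). The stand's open end is on the left and the gauge on the right (407,215). Next I'll check both in an enlarged crop.

```bash
python3 - <<'E'
from h import *
a=cv2.imread("pics/top0.png"); b=cv2.imread("pics/side0.png")
L=cv2.INTER_CUBIC
A=cv2.resize(a[196:240,222:282],(480,352),interpolation=L)   # x8
B=cv2.resize(a[170:245,300:420],(800,500),interpolation=L)
cv2.imwrite("pics/stand.png",cv2.resize(a[168:243,300:420],(800,500),interpolation=L))
S=cv2.resize(b[130:215,275:380],(630,510),interpolation=L)  # x6
V=cv2.resize(b[232:282,272:322],(350,350),interpolation=L)  # x7
cv2.imwrite("pics/rest.png",np.hstack([A[:350],V])[:,:800])
E
```

```text
(no output)
```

View pics/stand.png

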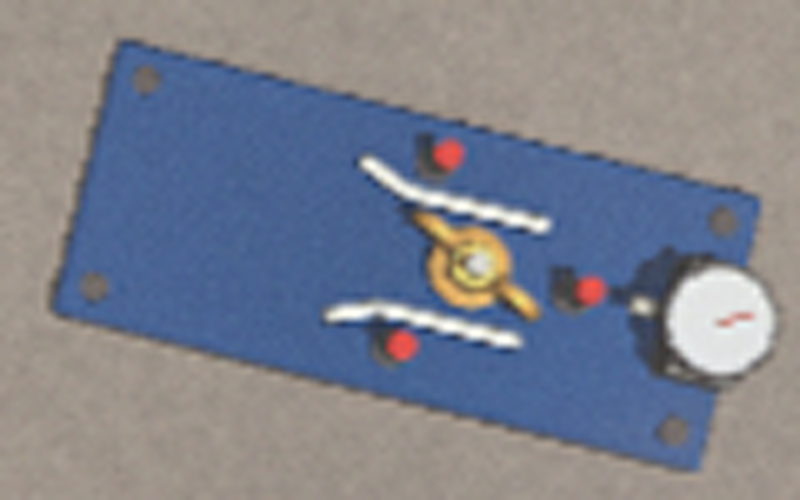

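View pics/rest.png

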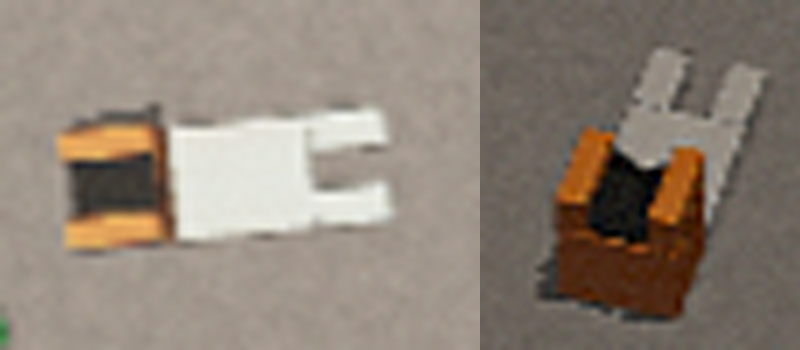

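The crops show the blue stand with its three red post tips at crop (450,155), (402,346) and (592,291), and the stud top at (480,263). The wing tips are near (420,215) and (535,315). The orange rest has a white forked tongue pointing right, with tips at crop (383,110) and (393,218). It is the right object.

```bash
cat > fit.py <<'E'
from h import *
from scipy.optimize import least_squares
def fit(c,pts,uv,x0):
    # pts in body frame (x,y,z), planar pose (X,Y,th)
    def w(p): 
        C,S=np.cos(p[2]),np.sin(p[2]); P=np.array(pts,float)/1000
        return np.c_[p[0]+C*P[:,0]-S*P[:,1],p[1]+S*P[:,0]+C*P[:,1],P[:,2]]
    r=lambda p:(np.array([w2px(c,q) for q in w(p)])-uv).ravel()
    s=least_squares(r,x0); return s.x, s.fun.reshape(-1,2)
E
python3 - <<'E'
from fit import *
np.set_printoptions(precision=4,suppress=True)
c=ld("pics/top0.png"); s=800/120
cv=lambda L,s,o:(np.array(L)+.5)/s-.5+np.array(o)
uv=cv([(120,42),(760,200),(700,470),(52,315),(450,155),(402,346),(592,291),(480,263)],s,(300,168))
q=46; pts=[(-165,60,20),(115,60,20),(115,-60,20),(-165,-60,20),(-23,39.84,65),(-23,-39.84,65),(46,0,65),(0,0,62)]
p,r=fit(c,pts,uv,[.45,-.1,-1.7]); print("stand",p,np.degrees(p[2]));print(r)
for t in [(420,215),(535,315)]:
    w=px2w(c,*cv([t],s,(300,168))[0],.052)-np.r_[p[:2],0]; print("wing",np.hypot(*w[:2]),np.degrees(np.arctan2(w[1],w[0])))
uv=cv([(58,133),(158,125),(172,240),(68,248),(383,110),(393,218),(388,147),(391,182)],8,(222,196))
pts=[(-16,20,45),(16,20,45),(16,-20,45),(-16,-20,45),(92,20,8),(92,-20,8),(92,7,8),(92,-7,8)]
p,r=fit(c,pts,uv,[.45,.3,-1.6]); print("rest",p,np.degrees(p[2]));print(r)
for n,u,v,z in[("canA",473,171,.122),("canB",487,210,.122),("canC",487,243,.122),("endb",426,268,.007),("enda",270,153,.007),("cal",355,140,.01),("green",200,249,.03),("red",269,262,.03)]: print(n,px2w(c,u,v,z))
E
```

```text
stand [ 0.5356 -0.0911 -1.8228] -104.43880859753679
[[-0.259  -0.3964]
 [ 0.7158 -0.5866]
 [ 0.1876  0.6225]
 [-0.2025  0.0663]
 [-0.3407  0.0407]
 [ 0.0911  0.0318]
 [-0.1098 -0.0158]
 [-0.0675  0.2057]]
wing 0.030903956570911755 47.00373732283806
wing 0.031207397248631828 -131.00787400905756
rest [ 0.5093  0.2793 -1.4855] -85.11303778411617
[[ 0.3288  0.0097]
 [-0.5288 -0.133 ]
 [-1.0139  0.0438]
 [ 0.317   0.1924]
 [ 0.3049 -0.2981]
 [ 0.346   0.3064]
 [ 0.0989 -0.346 ]
 [ 0.1758  0.2155]]
canA [ 0.6228 -0.3473  0.122 ]
canB [ 0.5216 -0.3794  0.122 ]
canC [ 0.4373 -0.376   0.122 ]
endb [ 0.366  -0.2476  0.007 ]
enda [0.6971 0.1878 0.007 ]
cal [ 0.731  -0.0552  0.01  ]
green [0.428  0.3801 0.03  ]
red [0.39   0.1901 0.03  ]
```

```bash
cat > go.py <<'E'
from h import *
def go(x,y,z,yaw):  # yaw deg of tool y; returns total turn, then shift (units of 30mm) in the tool axes after turn
    s=manip.sense(); p=s["eef_pos"]; Rm=R.from_rotvec(s["ee_rot"]).as_matrix()
    cur=np.degrees(np.arctan2(Rm[1,1],Rm[0,1])); f=np.radians(yaw)
    d=(np.array([x,y,z])-p)/.03; ty=np.array([np.cos(f),np.sin(f)]); tx=np.array([-np.sin(f),np.cos(f)])
    print("yaw",round(cur,2),"dr_z",round(float(np.radians((cur-yaw+180)%360-180)),4),"tilt",np.round(Rm[:,2],4),
      "shift",np.round([d[:2]@tx,d[:2]@ty,-d[2]],3),"F",np.round(s["wrist_force"],2),"t",s["time"],"q6",round(s["qpos"][5],3),"w",s["gripper_width"])
E
python3 -c "
from go import *
go(.5093,.2793,.12,4.9)"
```

```text
yaw -67.95 dr_z -1.2715 tilt [-7.e-04  2.e-03 -1.e+00] shift [27.709 11.575  4.038] F [-0.1  -0.01 -0.03] t 0.1 q6 -0.07 w 0.08504414153288006
```

Request:
apply_moves(
  linear=[
    [0,0,0],
    [0,0,0],
    [0,0,0],
    [0,0,0],
    [0,0,0],
    [0,0,0],
    [0,0,0],
    [0,0,0],
    [0,0,0],
    [0.9,0.4,0],
    [0.9,0.4,0],
    [0.9,0.4,0],
    [0.9,0.4,0],
    [0.9,0.4,0],
    [0.9,0.4,0],
    [0.9,0.4,0],
    [0.9,0.4,0],
    [0.9,0.4,0],
    [0.9,0.4,0],
    [0.9,0.4,0],
  ],
  dr=[
    [0,0,-0.141],
    [0,0,-0.141],
    [0,0,-0.141],
    [0,0,-0.141],
    [0,0,-0.141],
    [0,0,-0.141],
    [0,0,-0.141],
    [0,0,-0.141],
    [0,0,-0.141],
    [0,0,0],
    [0,0,0],
    [0,0,0],
    [0,0,0],
    [0,0,0],
    [0,0,0],
    [0,0,0],
    [0,0,0],
    [0,0,0],
    [0,0,0],
    [0,0,0],
  ],
  grip=[85,85,85,85,85,85,85,85,85,85,85,85,85,85,85,85,85,85,85,85],
)

```text
time: 2.1
eef_pos: [0.3415, -0.271, 0.2419]
ee_rot: [-2.127, -2.311, -0.0]
wrist_force: [1.1, -0.2, -0.0]
gripper_width: 0.0853
gripper_force: 0.0
```

```bash
python3 -c "
from go import *
go(.5093,.2793,.12,4.9)"
```

```text
yaw 4.74 dr_z -0.0028 tilt [-4.e-04  5.e-04 -1.e+00] shift [17.797  7.141  4.063] F [ 1.09 -0.23 -0.04] t 2.1 q6 -0.854 w 0.08529899159929813
```

Request:
apply_moves(
  linear=[
    [0.98,0.39,0],
    [0.98,0.39,0],
    [0.98,0.39,0],
    [0.98,0.39,0],
    [0.98,0.39,0],
    [0.98,0.39,0],
    [0.98,0.39,0.1],
    [0.98,0.4,0.3],
    [0.98,0.4,0.3],
    [0.98,0.4,0.3],
    [0.98,0.4,0.3],
    [0.98,0.4,0.3],
    [0.98,0.4,0.3],
    [0.98,0.4,0.3],
    [0.98,0.4,0.3],
    [0.98,0.4,0.5],
    [0.98,0.4,0.5],
    [0.98,0.4,0.5],
    [0,0,0],
    [0,0,0],
  ],
  dr=[
    [0,0,0],
    [0,0,0],
    [0,0,0],
    [0,0,0],
    [0,0,0],
    [0,0,0],
    [0,0,0],
    [0,0,0],
    [0,0,0],
    [0,0,0],
    [0,0,0],
    [0,0,0],
    [0,0,0],
    [0,0,0],
    [0,0,0],
    [0,0,0],
    [0,0,0],
    [0,0,0],
    [0,0,0],
    [0,0,0],
  ],
  grip=[85,85,85,85,85,85,85,85,85,85,85,85,85,85,85,85,85,85,85,85],
)

```text
time: 4.1
eef_pos: [0.5098, 0.2727, 0.1211]
ee_rot: [-2.125, -2.313, 0.004]
wrist_force: [0.3, 0.1, 0.2]
gripper_width: 0.0849
gripper_force: 0.0
```

```bash
python3 -c "
from go import *
go(.5093,.2793,.022,4.9)"
```

```text
yaw 4.84 dr_z -0.001 tilt [-0.0024 -0.0014 -1.    ] shift [2.200e-01 1.000e-03 3.304e+00] F [0.3  0.09 0.16] t 4.1 q6 0.332 w 0.08490427585621513
```

Request:
apply_moves(
  linear=[
    [0.22,0,0.5],
    [0,0,0.5],
    [0,0,0.5],
    [0,0,0.5],
    [0,0,0.5],
    [0,0,0.4],
    [0,0,0.3],
    [0,0,0.1],
    [0,0,0],
    [0,0,0],
    [0,0,0],
    [0,0,0],
    [0,0,0],
    [0,0,0],
    [0,0,0],
    [0,0,0],
    [0,0,0],
    [0,0,0],
  ],
  dr=[
    [0,0,0],
    [0,0,0],
    [0,0,0],
    [0,0,0],
    [0,0,0],
    [0,0,0],
    [0,0,0],
    [0,0,0],
    [0,0,0],
    [0,0,0],
    [0,0,0],
    [0,0,0],
    [0,0,0],
    [0,0,0],
    [0,0,0],
    [0,0,0],
    [0,0,0],
    [0,0,0],
  ],
  grip=[85,85,85,85,85,85,85,85,85,60,50,35,35,35,35,35,35,35],
)

```text
time: 5.9
eef_pos: [0.5111, 0.2797, 0.0242]
ee_rot: [2.127, 2.311, 0.003]
wrist_force: [1.0, 1.2, 6.1]
gripper_width: 0.0392
gripper_force: 62.1
```

```bash
python3 -c "
from go import *
go(.5093,.2793,.022,4.9)
cam('top','pics/top1.png')
import cv2
"
```

```text
yaw 4.76 dr_z -0.0025 tilt [ 1.6e-03  8.0e-04 -1.0e+00] shift [-0.009 -0.06   0.072] F [1.01 1.24 6.1 ] t 5.9 q6 0.343 w 0.03920508684639885
```

Request:
apply_moves(
  linear=[
    [0,0,-0.2],
    [0,0,-0.5],
    [0,0,-0.7],
    [0,0,-0.7],
    [0,0,-0.5],
    [0,0,0],
    [0,0,0],
    [0,0,0],
    [0,0,0],
  ],
  dr=[
    [0,0,0],
    [0,0,0],
    [0,0,0],
    [0,0,0],
    [0,0,0],
    [0,0,0.112],
    [0,0,0.112],
    [0,0,0.11],
    [0,0,0],
  ],
  grip=[35,35,35,35,35,35,35,35,35],
)

```text
time: 6.85
eef_pos: [0.5098, 0.2791, 0.1015]
ee_rot: [-2.482, -1.926, 0.001]
wrist_force: [0.2, 0.8, -2.1]
gripper_width: 0.0395
gripper_force: 61.3
```

```bash
python3 -c "
from go import *
go(.573,.0542,.075,-14.4)"
```

```text
yaw -14.37 dr_z 0.0005 tilt [-5.e-04 -2.e-04 -1.e+00] shift [-6.738  3.904  0.883] F [ 0.23  0.79 -2.1 ] t 6.85 q6 0.677 w 0.039498458874059124
```

Request:
apply_moves(
  linear=[
    [-0.4,0.2,0],
    [-0.8,0.5,0],
    [-0.8,0.5,0],
    [-0.8,0.5,0],
    [-0.8,0.5,0],
    [-0.8,0.5,0],
    [-0.8,0.5,0],
    [-0.8,0.4,0.1],
    [-0.54,0.2,0.2],
    [-0.2,0.1,0.2],
    [0,0,0.2],
    [0,0,0.18],
    [0,0,0],
    [0,0,0],
  ],
  dr=[
    [0,0,0],
    [0,0,0],
    [0,0,0],
    [0,0,0],
    [0,0,0],
    [0,0,0],
    [0,0,0],
    [0,0,0],
    [0,0,0],
    [0,0,0],
    [0,0,0],
    [0,0,0],
    [0,0,0],
    [0,0,0],
  ],
  grip=[35,35,35,35,35,35,35,35,35,35,35,35,35,35],
)

```text
time: 8.25
eef_pos: [0.573, 0.0553, 0.0746]
ee_rot: [-2.48, -1.927, 0.001]
wrist_force: [0.3, 0.8, -1.9]
gripper_width: 0.0392
gripper_force: 61.3
```

```bash
python3 -c "
from go import *
go(.573,.0542,.0455,-14.4)
c=cam('top','pics/top2.png');b=cam('side','pics/side2.png')
A=cv2.resize(c['img'][165:245,295:415,::-1],(780,520),interpolation=cv2.INTER_CUBIC)
cv2.imwrite('pics/ins.png',A)
"
```

```text
yaw -14.29 dr_z 0.0018 tilt [-7.e-04  1.e-04 -1.e+00] shift [-0.035  0.008  0.97 ] F [ 0.29  0.78 -1.9 ] t 8.25 q6 0.27 w 0.039173149068307385
```

View pics/ins.png

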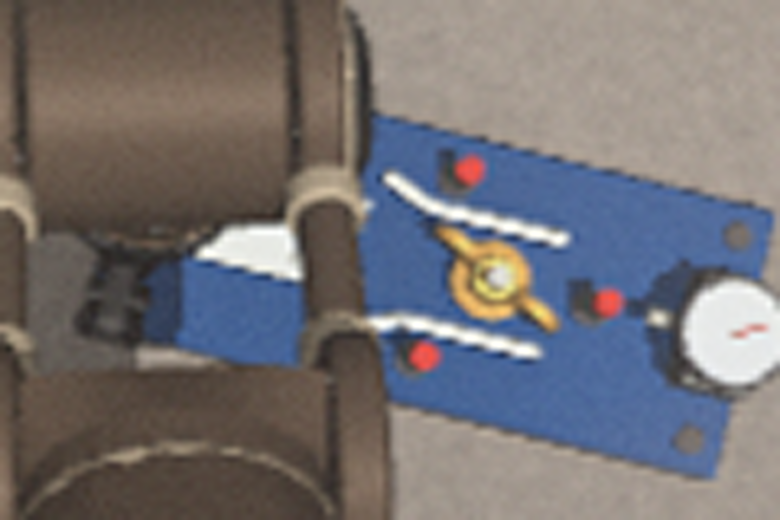

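```bash
python3 -c "
from h import *
c=ld('pics/top2.png'); th=np.radians(-104.44); o=np.array([.5356,-.0911])
def st(u,v,z):
    w=px2w(c,(u+.5)/6.5-.5+295,(v+.5)/6.5-.5+165,z)[:2]-o
    return np.round(1000*np.array([w@[np.cos(th),np.sin(th)],w@[-np.sin(th),np.cos(th)]]),1)
for p in [(195,257),(300,280),(370,207)]: print('tongue',st(*p,.0584))
for p in [(470,171),(425,357),(608,303)]: print('post',st(*p,.065))
for p in [(480,221),(565,241),(470,334),(538,351)]: print('rail',st(*p,.027))
b=ld('pics/side2.png')['img']
cv2.imwrite('pics/ins_s.png',cv2.resize(b[120:220,270:400,::-1],(780,600),interpolation=cv2.INTER_CUBIC))
"
```

```text
tongue [-125.2  -21.6]
tongue [-80.4 -20.6]
tongue [-59.1  16. ]
post [-22.6  39.9]
post [-23.  -39.8]
post [45.6 -0. ]
rail [-9.8 24.4]
rail [27.6 24.7]
rail [ -2.8 -23.8]
rail [ 27.1 -24. ]
```

View pics/ins_s.png

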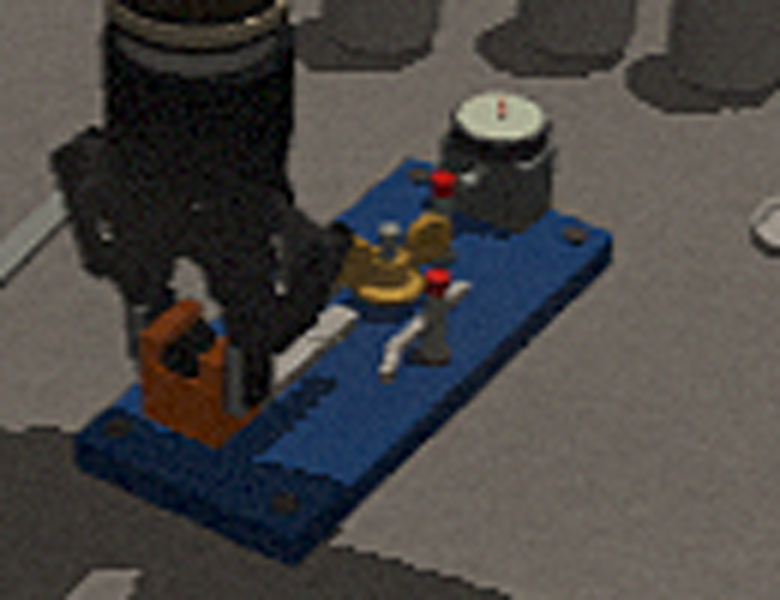

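The side view shows the rest level above the bed, heading into the rails, with the nut clear. Its lateral error is about 0.5 mm. Lowering now.

Request:
apply_moves(
  linear=[
    [0,0.02,0.3],
    [0,0,0.3],
    [0,0,0.2],
    [0,0,0.1],
    [0,0,0.05],
    [0,0,0.02],
    [0,0,0],
    [0,0,0],
  ],
  dr=[
    [0,0,0],
    [0,0,0],
    [0,0,0],
    [0,0,0],
    [0,0,0],
    [0,0,0],
    [0,0,0],
    [0,0,0],
  ],
  grip=[35,35,35,35,35,35,35,35],
)

```text
time: 9.15
eef_pos: [0.5743, 0.0542, 0.0461]
ee_rot: [2.482, 1.926, 0.001]
wrist_force: [-0.7, 0.6, -1.6]
gripper_width: 0.0392
gripper_force: 61.3
```

Request:
apply_moves(
  linear=[
    [0,0,0.02],
    [0,0,0],
  ],
  dr=[
    [0,0,0],
    [0,0,0],
  ],
  grip=[35,35],
)

```text
time: 9.35
eef_pos: [0.5741, 0.0542, 0.0453]
ee_rot: [2.482, 1.926, 0.0]
wrist_force: [-1.0, 0.5, -2.0]
gripper_width: 0.0392
gripper_force: 61.3
```

Request:
apply_moves(
  linear=[
    [0,0,0.02],
    [0,0,0],
  ],
  dr=[
    [0,0,0],
    [0,0,0],
  ],
  grip=[35,35],
)

```text
time: 9.55
eef_pos: [0.5739, 0.0542, 0.0446]
ee_rot: [-2.482, -1.926, 0.0]
wrist_force: [0.0, -0.5, -1.9]
gripper_width: 0.0391
gripper_force: 61.3
```

Request:
apply_moves(
  linear=[
    [0,0,0.02],
    [0,0,0],
  ],
  dr=[
    [0,0,0],
    [0,0,0],
  ],
  grip=[35,35],
)

```text
time: 9.75
eef_pos: [0.574, 0.0542, 0.0442]
ee_rot: [2.482, 1.926, 0.0]
wrist_force: [-0.5, 0.5, -0.8]
gripper_width: 0.039
gripper_force: 61.5
```

Request:
apply_moves(
  linear=[
    [0,0,0.01],
    [0,0,0],
  ],
  dr=[
    [0,0,0],
    [0,0,0],
  ],
  grip=[35,35],
)

```text
time: 9.95
eef_pos: [0.574, 0.0542, 0.0442]
ee_rot: [2.482, 1.926, 0.0]
wrist_force: [-1.9, -0.2, 2.9]
gripper_width: 0.0392
gripper_force: 61.9
```

Request:
apply_moves(
  linear=[
    [-0.1,0,0],
    [-0.2,0,0],
    [-0.2,0,0],
    [-0.2,0,0],
    [-0.2,0,0],
    [-0.1,0,0],
    [0,0,0],
  ],
  dr=[
    [0,0,0],
    [0,0,0],
    [0,0,0],
    [0,0,0],
    [0,0,0],
    [0,0,0],
    [0,0,0],
  ],
  grip=[35,35,35,35,35,35,35],
)

```text
time: 10.65
eef_pos: [0.5669, 0.0243, 0.0442]
ee_rot: [2.482, 1.925, 0.0]
wrist_force: [0.4, -0.6, 5.1]
gripper_width: 0.0389
gripper_force: 62.2
```

```bash
cat > st.py <<'E'
from go import *
s=manip.sense(); th=np.radians(-104.44); o=np.array([.5356,-.0911]); X=np.array([np.cos(th),np.sin(th)]);Y=np.array([-X[1],X[0]])
w=s["eef_pos"][:2]-o; F=s["wrist_force"]
Rm=R.from_rotvec(s["ee_rot"]).as_matrix()
print("xyz mm",np.round(1000*np.array([w@X,w@Y,s["eef_pos"][2]]),2),"Fxyz",np.round([F[:2]@X,F[:2]@Y,F[2]],2),"T",np.round(s["wrist_torque"],3),"jt6",round(s["joint_torque"][5],4),"yaw",round(np.degrees(np.arctan2(Rm[1,1],Rm[0,1])),2),"tilt",np.round(Rm[:2,2],4),"q6",round(s["qpos"][5],3),"w",round(s["gripper_width"],4),"t",s["time"])
E
python3 st.py
```

```text
xyz mm [-119.56    1.5    44.16] Fxyz [0.45 0.53 5.09] T [ 0.11   0.003 -0.112] jt6 -0.0856 yaw -14.41 tilt [ 0.0008 -0.0006] q6 0.219 w 0.0389 t 10.65
```

Request:
apply_moves(
  linear=[
    [-0.1,-0.02,0],
    [-0.2,-0.01,0],
    [-0.2,0,0],
    [-0.2,0,0],
    [-0.1,0,0],
    [0,0,0],
  ],
  dr=[
    [0,0,0],
    [0,0,0],
    [0,0,0],
    [0,0,0],
    [0,0,0],
    [0,0,0],
  ],
  grip=[35,35,35,35,35,35],
)

```text
time: 11.25
eef_pos: [0.56, 0.0017, 0.0442]
ee_rot: [2.482, 1.925, 0.001]
wrist_force: [1.6, 1.5, 6.4]
gripper_width: 0.0394
gripper_force: 62.4
```

```bash
python3 st.py
```

```text
xyz mm [-95.9    0.46  44.15] Fxyz [-1.89  1.21  6.37] T [ 0.261 -0.044 -0.065] jt6 -0.0682 yaw -14.39 tilt [ 0.0008 -0.0002] q6 0.177 w 0.0394 t 11.25
```

Request:
apply_moves(
  linear=[
    [-0.1,0,0],
    [-0.2,0,0],
    [-0.2,0,0],
    [-0.15,0,0],
    [-0.05,0,0],
    [0,0,0],
  ],
  dr=[
    [0,0,0],
    [0,0,0],
    [0,0,0],
    [0,0,0],
    [0,0,0],
    [0,0,0],
  ],
  grip=[35,35,35,35,35,35],
)

```text
time: 11.85
eef_pos: [0.5547, -0.0184, 0.0441]
ee_rot: [2.482, 1.925, 0.001]
wrist_force: [1.1, 2.3, 6.3]
gripper_width: 0.0391
gripper_force: 62.4
```

```bash
python3 st.py
```

```text
xyz mm [-75.13   0.41  44.11] Fxyz [-2.47  0.51  6.3 ] T [ 0.427  0.006 -0.034] jt6 -0.0706 yaw -14.39 tilt [0.0008 0.0001] q6 0.139 w 0.0391 t 11.85
```

Now millimetre steps until the stud is felt.

Request:
apply_moves(
  linear=[
    [-0.04,0,0],
    [-0.04,0,0],
    [-0.03,0,0],
    [0,0,0],
  ],
  dr=[
    [0,0,0],
    [0,0,0],
    [0,0,0],
    [0,0,0],
  ],
  grip=[35,35,35,35],
)

```text
time: 12.25
eef_pos: [0.554, -0.0213, 0.0442]
ee_rot: [2.482, 1.926, 0.002]
wrist_force: [1.2, 4.3, 6.4]
gripper_width: 0.0392
gripper_force: 62.4
```

Request:
apply_moves(
  linear=[
    [-0.03,0,0],
    [0,0,0],
  ],
  dr=[
    [0,0,0],
    [0,0,0],
  ],
  grip=[35,35],
)

```text
time: 12.45
eef_pos: [0.5538, -0.0221, 0.0441]
ee_rot: [2.482, 1.926, 0.002]
wrist_force: [0.4, 4.0, 6.3]
gripper_width: 0.0389
gripper_force: 62.4
```

```bash
python3 st.py
```

```text
xyz mm [-71.36   0.41  44.14] Fxyz [-3.95 -0.56  6.33] T [ 0.571 -0.056 -0.009] jt6 -0.0073 yaw -14.38 tilt [0.0009 0.0005] q6 0.132 w 0.0389 t 12.45
```

Request:
apply_moves(
  linear=[
    [-0.02,0,0],
    [0,0,0],
  ],
  dr=[
    [0,0,0],
    [0,0,0],
  ],
  grip=[35,35],
)

```text
time: 12.65
eef_pos: [0.5537, -0.0227, 0.0441]
ee_rot: [2.482, 1.926, 0.002]
wrist_force: [1.8, 2.8, 6.6]
gripper_width: 0.0392
gripper_force: 62.4
```

Request:
apply_moves(
  linear=[
    [-0.02,0,0],
    [0,0,0],
  ],
  dr=[
    [0,0,0],
    [0,0,0],
  ],
  grip=[35,35],
)

```text
time: 12.85
eef_pos: [0.5536, -0.0232, 0.0442]
ee_rot: [2.482, 1.926, 0.002]
wrist_force: [0.4, 3.7, 7.2]
gripper_width: 0.0389
gripper_force: 62.4
```

Request:
apply_moves(
  linear=[
    [-0.02,0,0],
    [0,0,0],
  ],
  dr=[
    [0,0,0],
    [0,0,0],
  ],
  grip=[35,35],
)

```text
time: 13.05
eef_pos: [0.5534, -0.0238, 0.0442]
ee_rot: [2.482, 1.926, 0.002]
wrist_force: [1.2, 3.7, 5.6]
gripper_width: 0.0396
gripper_force: 62.3
```

```bash
python3 st.py
```

```text
xyz mm [-69.6    0.47  44.19] Fxyz [-3.86  0.24  5.55] T [ 0.617 -0.089  0.022] jt6 -0.0012 yaw -14.38 tilt [0.0011 0.0004] q6 0.128 w 0.0396 t 13.05
```

Request:
apply_moves(
  linear=[
    [-0.02,0,0],
    [0,0,0],
  ],
  dr=[
    [0,0,0],
    [0,0,0],
  ],
  grip=[35,35],
)

```text
time: 13.25
eef_pos: [0.5533, -0.0241, 0.0441]
ee_rot: [-2.482, -1.926, -0.002]
wrist_force: [1.0, 4.5, 6.0]
gripper_width: 0.0389
gripper_force: 62.3
```

Request:
apply_moves(
  linear=[
    [-0.02,0,0],
    [0,0,0],
  ],
  dr=[
    [0,0,0],
    [0,0,0],
  ],
  grip=[35,35],
)

```text
time: 13.45
eef_pos: [0.5533, -0.0242, 0.0441]
ee_rot: [-2.482, -1.925, -0.003]
wrist_force: [1.2, 6.0, 6.3]
gripper_width: 0.039
gripper_force: 62.2
```

Request:
apply_moves(
  linear=[
    [-0.02,0,0],
    [0,0,0],
  ],
  dr=[
    [0,0,0],
    [0,0,0],
  ],
  grip=[35,35],
)

```text
time: 13.65
eef_pos: [0.5533, -0.0242, 0.0442]
ee_rot: [-2.482, -1.924, -0.005]
wrist_force: [3.0, 7.4, 6.0]
gripper_width: 0.0394
gripper_force: 62.3
```

```bash
python3 st.py
```

```text
xyz mm [-69.18   0.5   44.17] Fxyz [-7.93  1.07  5.96] T [ 1.148 -0.25   0.008] jt6 -0.0301 yaw -14.43 tilt [0.0019 0.0025] q6 0.125 w 0.0394 t 13.65
```

Contact at the stud: it stopped at -69.2 mm and the force climbed to 8 N. I'll relax slightly, release, lift and check.

Request:
apply_moves(
  linear=[
    [0.03,0,0],
    [0,0,0],
    [0,0,0],
    [0,0,0],
    [0,0,0],
    [0,0,0],
    [0,0,0],
    [0,0,-0.3],
    [0,0,-0.7],
    [0,0,-0.9],
    [0,0,-0.9],
    [0,0,-0.9],
    [0,0,0],
  ],
  dr=[
    [0,0,0],
    [0,0,0],
    [0,0,0],
    [0,0,0],
    [0,0,0],
    [0,0,0],
    [0,0,0],
    [0,0,0],
    [0,0,0],
    [0,0,0],
    [0,0,0],
    [0,0,0],
    [0,0,0],
  ],
  grip=[35,45,55,60,60,60,60,60,60,60,60,60,60],
)

```text
time: 14.95
eef_pos: [0.5565, -0.0253, 0.16]
ee_rot: [2.476, 1.922, 0.011]
wrist_force: [0.6, 0.6, -0.7]
gripper_width: 0.0598
gripper_force: 0.0
```

```bash
python3 st.py; python3 -c "
from h import *
c=cam('top','pics/top3.png');b=cam('side','pics/side3.png')
A=cv2.resize(c['img'][175:240,320:400,::-1],(400,325),interpolation=cv2.INTER_CUBIC)
B=cv2.resize(b['img'][140:205,300:380,::-1],(400,325),interpolation=cv2.INTER_CUBIC)
cv2.imwrite('pics/in3.png',np.hstack([A,B]))
"
```

```text
xyz mm [-68.93   3.81 159.98] Fxyz [-0.68  0.41 -0.66] T [-0.046 -0.004 -0.006] jt6 0.0 yaw -14.37 tilt [ 0.01   -0.0013] q6 0.127 w 0.0598 t 14.95
```

View pics/in3.png

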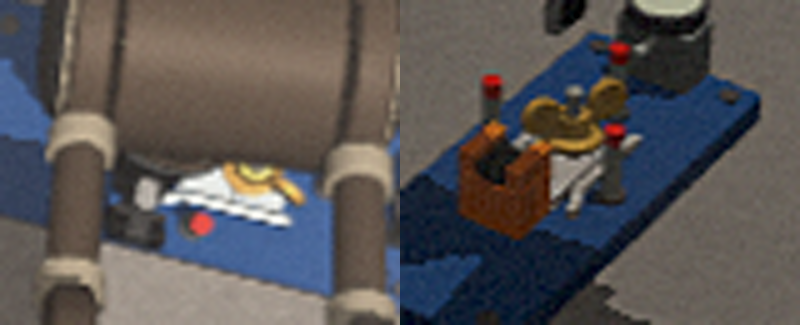

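The rest sits between the rails with the tongue under the nut's flange. Next I move over the stud and turn the fingers square to the wings.

Request:
apply_moves(
  linear=[
    [-0.5,-0.1,0],
    [-0.8,0,0],
    [-0.7,0,0],
    [-0.3,0,0],
    [0,0,0],
    [0,0,0],
    [0,0,0],
    [0,0,0],
    [0,0,0],
    [0,0,0],
    [0,0,0],
    [0,0,0],
    [0,0,0],
    [0,0,0],
    [0,0,0],
    [0,0,0],
    [0,0,0],
    [0,0,0],
    [0,0,0],
    [0,0,0],
  ],
  dr=[
    [0,0,0],
    [0,0,0],
    [0,0,0],
    [0,0,-0.14],
    [0,0,-0.148],
    [0,0,-0.148],
    [0,0,-0.148],
    [0,0,-0.148],
    [0,0,-0.148],
    [0,0,-0.148],
    [0,0,-0.148],
    [0,0,-0.148],
    [0,0,-0.148],
    [0,0,-0.148],
    [0,0,-0.148],
    [0,0,-0.148],
    [0,0,-0.148],
    [0,0,-0.148],
    [0,0,-0.148],
    [0,0,-0.148],
  ],
  grip=[34,34,34,34,34,34,34,34,34,34,34,34,34,34,34,34,34,34,34,34],
)

```text
time: 17.05
eef_pos: [0.5306, -0.0915, 0.1527]
ee_rot: [1.064, -2.952, -0.003]
wrist_force: [1.4, -0.0, 0.3]
gripper_width: 0.0341
gripper_force: 0.0
```

Request:
apply_moves(
  linear=[
    [0,0,0],
    [0,0,0],
    [0,0,0],
  ],
  dr=[
    [0,0,-0.15],
    [0,0,0],
    [0,0,0],
  ],
  grip=[34,34,34],
)

```text
time: 17.35
eef_pos: [0.5314, -0.0913, 0.1534]
ee_rot: [1.269, -2.871, -0.002]
wrist_force: [0.5, 0.0, -0.1]
gripper_width: 0.0341
gripper_force: 0.0
```

```bash
python3 st.py; python3 -c "
from go import *
go(.5356,-.0911,.075,138)
b=cam('side','pics/side4.png')
cv2.imwrite('pics/s4.png',cv2.resize(b['img'][110:210,270:400,::-1],(780,600),interpolation=cv2.INTER_CUBIC))"
```

```text
xyz mm [  1.27  -4.04 153.38] Fxyz [-0.14  0.46 -0.07] T [-0.032 -0.027  0.045] jt6 -0.0332 yaw 137.71 tilt [-0.0028  0.0005] q6 -2.654 w 0.0341 t 17.35
yaw 137.71 dr_z -0.0051 tilt [-2.8e-03  5.0e-04 -1.0e+00] shift [-0.1   -0.1    2.613] F [ 0.48  0.02 -0.07] t 17.35 q6 -2.654 w 0.034122042704325437
```

Request:
apply_moves(
  linear=[
    [-0.1,-0.1,0.3],
    [0,0,0.7],
    [0,0,0.8],
    [0,0,0.4],
    [0,0,0],
    [0,0,0],
  ],
  dr=[
    [0,0,0],
    [0,0,0],
    [0,0,0],
    [0,0,0],
    [0,0,0],
    [0,0,0],
  ],
  grip=[34,34,34,34,34,34],
)

```text
time: 18.0
eef_pos: [0.5371, -0.0908, 0.0886]
ee_rot: [1.275, -2.871, -0.0]
wrist_force: [0.1, -0.4, -0.4]
gripper_width: 0.0338
gripper_force: 0.0
```

```bash
python3 st.py; python3 -c "
from go import *
go(.5356,-.0911,.053,138)
b=cam('side','pics/side4.png')
cv2.imwrite('pics/s4.png',cv2.resize(b['img'][110:210,270:400,::-1],(780,600),interpolation=cv2.INTER_CUBIC))"
```

```text
xyz mm [-0.66  1.42 88.61] Fxyz [ 0.32  0.22 -0.36] T [ 0.009  0.017 -0.051] jt6 0.0025 yaw 137.89 tilt [-0.0001 -0.    ] q6 -2.654 w 0.0338 t 18.0
yaw 137.89 dr_z -0.0019 tilt [-1.e-04 -0.e+00 -1.e+00] shift [0.041 0.032 1.187] F [ 0.13 -0.37 -0.36] t 18.0 q6 -2.654 w 0.033788758302320726
```

View pics/s4.png

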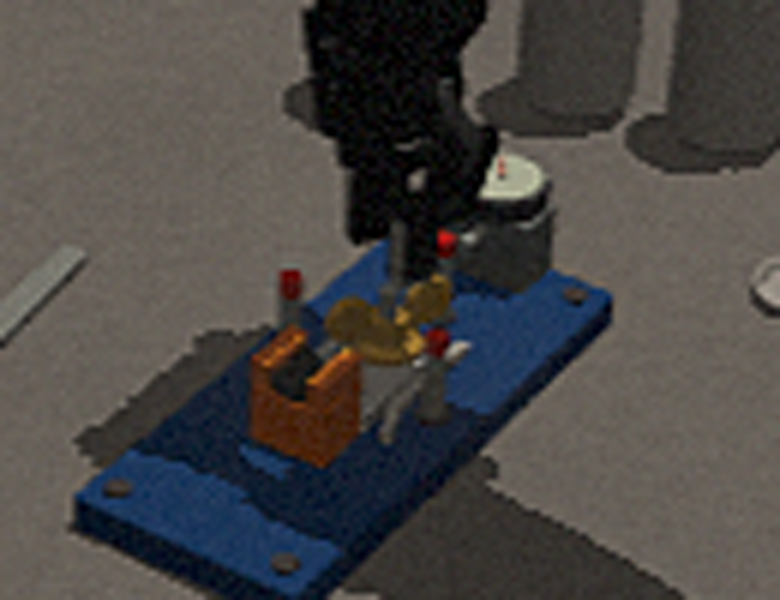

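The view shows the rest home, the fingers on either side of the stud (392,290) and clear of both wings (350,325) and (430,297). Descending.

Request:
apply_moves(
  linear=[
    [0.04,0.03,0.2],
    [0,0,0.3],
    [0,0,0.2],
    [0,0,0],
    [0,0,0],
  ],
  dr=[
    [0,0,0],
    [0,0,0],
    [0,0,0],
    [0,0,0],
    [0,0,0],
  ],
  grip=[34,34,34,34,34],
)

```text
time: 18.55
eef_pos: [0.5352, -0.091, 0.0673]
ee_rot: [1.275, -2.87, -0.001]
wrist_force: [-0.1, 0.3, 0.6]
gripper_width: 0.0342
gripper_force: 0.0
```

```bash
python3 st.py; python3 -c "
from go import *
go(.5356,-.0911,.053,138)"
```

```text
xyz mm [-1.00e-02 -4.50e-01  6.73e+01] Fxyz [-0.27 -0.21  0.58] T [ 0.012  0.028 -0.045] jt6 0.0001 yaw 137.91 tilt [-0.0007  0.0002] q6 -2.656 w 0.0342 t 18.55
yaw 137.91 dr_z -0.0016 tilt [-7.e-04  2.e-04 -1.e+00] shift [-0.007 -0.013  0.477] F [-0.13  0.32  0.58] t 18.55 q6 -2.656 w 0.03415348866180687
```

Request:
apply_moves(
  linear=[
    [0,0,0.25],
    [0,0,0.2],
    [0,0,0],
    [0,0,0],
    [0,0,0],
    [0,0,0],
    [0,0,0],
    [0,0,0],
  ],
  dr=[
    [0,0,0],
    [0,0,0],
    [0,0,0.13],
    [0,0,0.13],
    [0,0,0.13],
    [0,0,0.13],
    [0,0,0],
    [0,0,0],
  ],
  grip=[34,34,34,34,34,34,34,34],
)

```text
time: 19.35
eef_pos: [0.5353, -0.091, 0.0538]
ee_rot: [0.499, -3.101, -0.0]
wrist_force: [-0.5, 0.5, 0.1]
gripper_width: 0.0342
gripper_force: 0.0
```

```bash
python3 st.py
```

```text
xyz mm [ 0.   -0.35 53.83] Fxyz [-0.35 -0.65  0.1 ] T [ 0.012 -0.035  0.008] jt6 0.0257 yaw 108.27 tilt [-0.0005  0.0001] q6 -2.138 w 0.0342 t 19.35
```

Request:
apply_moves(
  linear=[
    [0,0,0],
    [0,0,0],
    [0,0,0],
    [0,0,0],
  ],
  dr=[
    [0,0,0.1],
    [0,0,0.1],
    [0,0,0.1],
    [0,0,0],
  ],
  grip=[34,34,34,34],
)

```text
time: 19.75
eef_pos: [0.5358, -0.0912, 0.0542]
ee_rot: [-0.029, 3.141, -0.0]
wrist_force: [0.9, -0.5, -0.2]
gripper_width: 0.0343
gripper_force: 0.4
```

```bash
python3 st.py
```

```text
xyz mm [4.000e-02 2.100e-01 5.421e+01] Fxyz [ 0.27  1.02 -0.18] T [-0.079 -0.139  0.03 ] jt6 0.3684 yaw 91.04 tilt [ 0.0007 -0.0003] q6 -1.838 w 0.0343 t 19.75
```

Request:
apply_moves(
  linear=[
    [0,0,0],
    [0,0,0],
  ],
  dr=[
    [0,0,0],
    [0,0,0],
  ],
  grip=[34,34],
)

```text
time: 19.95
eef_pos: [0.5357, -0.0911, 0.0542]
ee_rot: [-0.029, 3.141, -0.0]
wrist_force: [1.0, 0.7, -0.5]
gripper_width: 0.0342
gripper_force: 0.5
```

```bash
python3 st.py
```

```text
xyz mm [ 0.    0.15 54.24] Fxyz [-0.89  0.77 -0.52] T [-0.088 -0.152  0.014] jt6 0.0096 yaw 91.05 tilt [ 0.0006 -0.0002] q6 -1.838 w 0.0342 t 19.95
```

Request:
apply_moves(
  linear=[
    [0,0,0],
    [0,0,0],
    [0,0,0],
    [0,0,0],
    [0,0,0],
  ],
  dr=[
    [0,0,0.05],
    [0,0,0.05],
    [0,0,0.05],
    [0,0,0.05],
    [0,0,0.05],
  ],
  grip=[34,34,34,34,34],
)

```text
time: 20.45
eef_pos: [0.536, -0.0913, 0.0543]
ee_rot: [0.367, 3.119, -0.001]
wrist_force: [2.4, -0.4, -0.1]
gripper_width: 0.0337
gripper_force: 0.7
```

```bash
python3 st.py
```

```text
xyz mm [ 0.07  0.47 54.31] Fxyz [-0.18  2.42 -0.09] T [-0.063 -0.296 -0.04 ] jt6 -0.2964 yaw 76.59 tilt [ 0.0014 -0.0005] q6 -1.585 w 0.0337 t 20.45
```

Request:
apply_moves(
  linear=[
    [0,0,0],
    [0,0,0],
  ],
  dr=[
    [0,0,0],
    [0,0,0],
  ],
  grip=[34,34],
)

```text
time: 20.65
eef_pos: [0.5358, -0.0911, 0.0543]
ee_rot: [0.363, 3.12, -0.0]
wrist_force: [1.5, -1.6, -0.4]
gripper_width: 0.0341
gripper_force: 0.6
```

```bash
python3 st.py
```

```text
xyz mm [-2.000e-02  1.500e-01  5.426e+01] Fxyz [ 1.22  1.87 -0.44] T [-0.109 -0.245 -0.027] jt6 0.0332 yaw 76.71 tilt [ 0.0006 -0.0002] q6 -1.587 w 0.0341 t 20.65
```

```bash
cat > av.py <<'E'
from h import *
import sys
n=int(sys.argv[1]) if len(sys.argv)>1 else 8
L=[]
for i in range(n):
    manip.get_image("side"); s=manip.sense(); L.append(np.r_[s["wrist_force"],s["wrist_torque"],s["joint_torque"][5],s["gripper_force"]])
m=np.mean(L,0); e=np.std(L,0)/np.sqrt(n)
Rm=R.from_rotvec(s["ee_rot"]).as_matrix(); f=Rm.T@m[:3]; d=s["eef_pos"][:2]-[.5356,-.0911]
P=np.array([1,1,0])/2**.5
print("Ftool",np.round(f,2),"pushB",round(-f@P,2),"perp",round(f@np.array([1,-1,0])/2**.5,2),"Ttool",np.round(Rm.T@m[3:6],3),"Tz_axis(cw+)",round(m[5]+d[0]*m[1]-d[1]*m[0],4),"err",np.round(e,3),
 "jt6",round(m[6],3),"gf",round(m[7],2),"off mm",np.round(d*1000,2),"yaw",round(np.degrees(np.arctan2(Rm[1,1],Rm[0,1])),2),"t",s["time"])
E
python3 av.py
```

```text
Ftool [-1.39 -0.58  0.1 ] pushB 1.39 perp -0.57 Ttool [ 0.043 -0.283 -0.017] Tz_axis(cw+) 0.0166 err [0.117 0.174 0.173 0.014 0.012 0.01  0.001 0.003] jt6 0.026 gf 0.67 off mm [-0.    0.03] yaw 76.62 t 21.05
```

Request:
apply_moves(
  linear=[
    [0,0,0],
    [0,0,0],
    [0,0,0],
    [0,0,0],
    [0,0,0],
    [0,0,0],
    [0,0,0],
  ],
  dr=[
    [0,0,0.1],
    [0,0,0.1],
    [0,0,0.1],
    [0,0,0.1],
    [0,0,0.1],
    [0,0,0.1],
    [0,0,0],
  ],
  grip=[34,34,34,34,34,34,34],
)

```text
time: 21.75
eef_pos: [0.5348, -0.0909, 0.054]
ee_rot: [-1.271, -2.871, 0.0]
wrist_force: [0.3, -0.1, 0.4]
gripper_width: 0.0339
gripper_force: 0.1
```

```bash
python3 av.py
```

```text
Ftool [-0.25 -0.13  0.12] pushB 0.27 perp -0.09 Ttool [ 0.021 -0.005 -0.016] Tz_axis(cw+) 0.0165 err [0.111 0.173 0.289 0.011 0.01  0.011 0.013 0.01 ] jt6 0.017 gf 0.14 off mm [-0.46  0.18] yaw 42.26 t 22.15
```

Request:
apply_moves(
  linear=[
    [0,0,0],
    [0,0,0],
    [0,0,0],
    [0,0,0],
  ],
  dr=[
    [0,0,0.1],
    [0,0,0.1],
    [0,0,0],
    [0,0,0],
  ],
  grip=[34,34,34,34],
)

```text
time: 22.55
eef_pos: [0.5354, -0.091, 0.0541]
ee_rot: [-1.55, -2.733, -0.0]
wrist_force: [0.2, -1.0, 0.4]
gripper_width: 0.0342
gripper_force: 0.2
```

```bash
python3 av.py 5
```

```text
Ftool [ 0.1  -0.21 -0.07] pushB 0.08 perp 0.22 Ttool [ 0.037 -0.06  -0.02 ] Tz_axis(cw+) 0.0199 err [0.266 0.173 0.175 0.007 0.011 0.015 0.001 0.001] jt6 0.002 gf 0.2 off mm [-0.22  0.08] yaw 30.81 t 22.8
```

Request:
apply_moves(
  linear=[
    [0,0,0],
    [0,0,0],
    [0,0,0],
  ],
  dr=[
    [0,0,0.1],
    [0,0,0],
    [0,0,0],
  ],
  grip=[34,34,34],
)

```text
time: 23.1
eef_pos: [0.5354, -0.091, 0.0542]
ee_rot: [-1.684, -2.652, -0.0]
wrist_force: [-0.4, -0.4, 0.5]
gripper_width: 0.0342
gripper_force: 0.2
```

```bash
python3 av.py 5
```

```text
Ftool [-0.46  0.47 -0.07] pushB -0.01 perp -0.66 Ttool [ 0.019 -0.027  0.013] Tz_axis(cw+) -0.0135 err [0.191 0.162 0.115 0.011 0.018 0.017 0.001 0.002] jt6 0.0 gf 0.15 off mm [-0.13  0.1 ] yaw 25.08 t 23.35
```

Request:
apply_moves(
  linear=[
    [0,0,0],
    [0,0,0],
    [0,0,0],
  ],
  dr=[
    [0,0,0.1],
    [0,0,0],
    [0,0,0],
  ],
  grip=[34,34,34],
)

```text
time: 23.65
eef_pos: [0.5355, -0.091, 0.0542]
ee_rot: [1.815, 2.564, 0.0]
wrist_force: [0.2, 0.0, -0.2]
gripper_width: 0.0342
gripper_force: 0.1
```

```bash
python3 av.py 3
```

```text
Ftool [-0.03  0.   -0.07] pushB 0.02 perp -0.02 Ttool [ 0.023 -0.077  0.023] Tz_axis(cw+) -0.023 err [0.177 0.323 0.048 0.004 0.007 0.001 0.001 0.   ] jt6 -0.0 gf 0.14 off mm [-0.1   0.08] yaw 19.37 t 23.8
```

Request:
apply_moves(
  linear=[
    [0,0,0],
    [0,0,0],
    [0,0,0],
  ],
  dr=[
    [0,0,0.1],
    [0,0,0],
    [0,0,0],
  ],
  grip=[34,34,34],
)

```text
time: 24.1
eef_pos: [0.5355, -0.091, 0.0542]
ee_rot: [-1.94, -2.471, -0.0]
wrist_force: [0.2, -0.5, -0.6]
gripper_width: 0.0341
gripper_force: 0.1
```

```bash
python3 av.py 3
```

```text
Ftool [-0.74  0.09  0.38] pushB 0.46 perp -0.59 Ttool [-0.009 -0.062 -0.008] Tz_axis(cw+) 0.0083 err [0.174 0.199 0.349 0.022 0.02  0.014 0.001 0.001] jt6 -0.002 gf 0.13 off mm [-0.14  0.11] yaw 13.65 t 24.25
```

Request:
apply_moves(
  linear=[
    [0,0,0],
    [0,0,0],
    [0,0,0],
  ],
  dr=[
    [0,0,0.1],
    [0,0,0],
    [0,0,0],
  ],
  grip=[34,34,34],
)

```text
time: 24.55
eef_pos: [0.5355, -0.091, 0.0542]
ee_rot: [-2.061, -2.371, -0.0]
wrist_force: [-0.2, 0.3, 0.6]
gripper_width: 0.0335
gripper_force: 0.1
```

```bash
python3 av.py 3; python3 - <<'E'
from h import *
def brass(p):
    c=ld(p)['img'].astype(int); r,g,b=c[...,0],c[...,1],c[...,2]
    m=((r>90)&(r-b>50)&(g-b>20)&(r-g<75)); m[:130]=0;m[215:]=0;m[:,:300]=0;m[:,380:]=0
    y,x=np.nonzero(m); print(p,len(x),x.mean().round(1),y.mean().round(1),x.min(),x.max(),y.min(),y.max())
cam('side','pics/side5.png'); brass('pics/side4.png'); brass('pics/side5.png'); brass('pics/side3.png')
a=ld('pics/side5.png')['img']
cv2.imwrite('pics/s5.png',cv2.resize(a[110:210,270:400,::-1],(780,600),interpolation=cv2.INTER_CUBIC))
E
```

```text
Ftool [-0.35  0.08  0.18] pushB 0.19 perp -0.31 Ttool [-0.019 -0.027  0.033] Tz_axis(cw+) -0.0335 err [0.426 0.4   0.312 0.009 0.007 0.015 0.001 0.001] jt6 -0.003 gf 0.09 off mm [-0.16  0.11] yaw 7.92 t 24.7
pics/side4.png 74 326.8 167.3 313 343 156 177
pics/side5.png 60 322.8 169.4 312 340 162 177
pics/side3.png 97 329.1 166.8 313 343 156 178
```

View pics/s5.png

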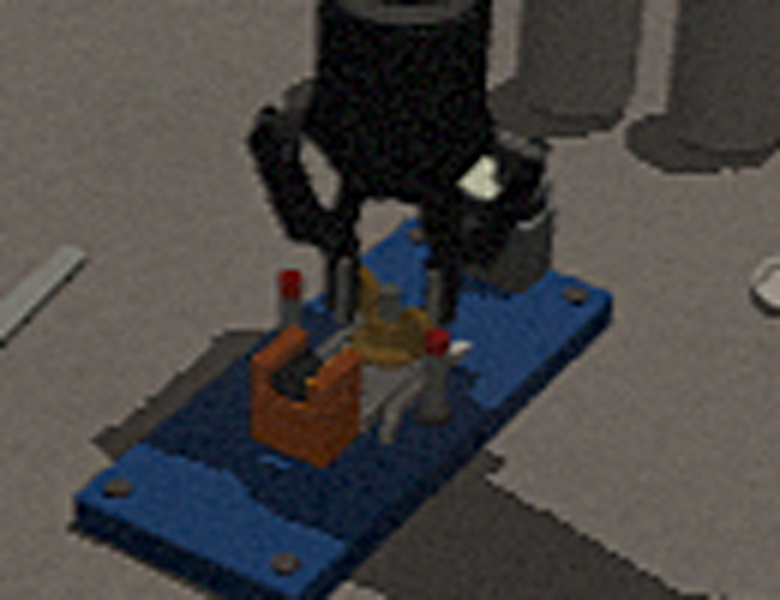

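The nut is following: the wing is at (370,290) beside the left finger, and the fingers are clear of the posts. Continuing.

Request:
apply_moves(
  linear=[
    [0,0,0],
    [0,0,0],
    [0,0,0],
  ],
  dr=[
    [0,0,0.1],
    [0,0,0],
    [0,0,0],
  ],
  grip=[34,34,34],
)

```text
time: 25.05
eef_pos: [0.5354, -0.091, 0.0542]
ee_rot: [-2.177, -2.264, -0.0]
wrist_force: [0.0, 0.3, 0.5]
gripper_width: 0.0343
gripper_force: 0.0
```

```bash
python3 av.py 3
```

```text
Ftool [ 0.02 -0.57 -0.06] pushB 0.39 perp 0.42 Ttool [ 0.021 -0.025  0.016] Tz_axis(cw+) -0.0159 err [0.307 0.187 0.02  0.008 0.02  0.001 0.001 0.   ] jt6 -0.005 gf 0.05 off mm [-0.18  0.1 ] yaw 2.19 t 25.2
```

Request:
apply_moves(
  linear=[
    [0,0,0],
    [0,0,0],
    [0,0,0],
  ],
  dr=[
    [0,0,0.1],
    [0,0,0],
    [0,0,0],
  ],
  grip=[34,34,34],
)

```text
time: 25.5
eef_pos: [0.5355, -0.091, 0.0542]
ee_rot: [2.288, 2.153, 0.0]
wrist_force: [-1.1, -0.2, -0.3]
gripper_width: 0.0338
gripper_force: 0.0
```

```bash
python3 av.py 3
```

```text
Ftool [ 0.06 -0.28  0.37] pushB 0.16 perp 0.24 Ttool [ 0.016  0.016 -0.003] Tz_axis(cw+) 0.0034 err [0.301 0.239 0.049 0.012 0.005 0.008 0.001 0.   ] jt6 -0.007 gf 0.0 off mm [-0.16  0.1 ] yaw -3.54 t 25.65
```

Request:
apply_moves(
  linear=[
    [0,0,0],
    [0,0,0],
    [0,0,0],
  ],
  dr=[
    [0,0,0.1],
    [0,0,0],
    [0,0,0],
  ],
  grip=[34,34,34],
)

```text
time: 25.95
eef_pos: [0.5355, -0.0911, 0.0542]
ee_rot: [2.392, 2.036, 0.0]
wrist_force: [0.1, -0.9, -0.6]
gripper_width: 0.0341
gripper_force: 0.0
```

```bash
python3 av.py 3
```

```text
Ftool [-0.01  0.22 -0.22] pushB -0.15 perp -0.17 Ttool [-0.003 -0.004 -0.022] Tz_axis(cw+) 0.022 err [0.202 0.044 0.071 0.004 0.018 0.01  0.001 0.002] jt6 -0.007 gf 0.01 off mm [-0.17  0.02] yaw -9.27 t 26.1
```

Request:
apply_moves(
  linear=[
    [0,0,0],
    [0,0,0],
    [0,0,0],
  ],
  dr=[
    [0,0,0.1],
    [0,0,0],
    [0,0,0],
  ],
  grip=[34,34,34],
)

```text
time: 26.4
eef_pos: [0.5355, -0.0911, 0.0542]
ee_rot: [2.491, 1.914, -0.0]
wrist_force: [-0.4, 1.2, 0.9]
gripper_width: 0.0342
gripper_force: 0.1
```

```bash
python3 av.py 3
```

```text
Ftool [0.08 0.18 0.11] pushB -0.19 perp -0.07 Ttool [-0.044  0.024  0.02 ] Tz_axis(cw+) -0.0201 err [0.115 0.298 0.117 0.011 0.016 0.021 0.001 0.004] jt6 -0.004 gf 0.09 off mm [-0.11  0.06] yaw -15.0 t 26.55
```

Request:
apply_moves(
  linear=[
    [0,0,0],
    [0,0,0],
    [0,0,0],
  ],
  dr=[
    [0,0,0.1],
    [0,0,0],
    [0,0,0],
  ],
  grip=[34,34,34],
)

```text
time: 26.85
eef_pos: [0.5355, -0.0911, 0.0542]
ee_rot: [2.584, 1.787, 0.0]
wrist_force: [0.3, 0.7, 0.2]
gripper_width: 0.0337
gripper_force: 0.2
```

```bash
python3 av.py 3
```

```text
Ftool [0.36 0.03 0.42] pushB -0.27 perp 0.23 Ttool [-0.026  0.051 -0.014] Tz_axis(cw+) 0.0139 err [0.262 0.192 0.443 0.009 0.01  0.03  0.001 0.006] jt6 0.002 gf 0.24 off mm [-0.08  0.05] yaw -20.73 t 27.0
```

Request:
apply_moves(
  linear=[
    [0,0,0],
    [0,0,0],
    [0,0,0],
  ],
  dr=[
    [0,0,0.1],
    [0,0,0],
    [0,0,0],
  ],
  grip=[34,34,34],
)

```text
time: 27.3
eef_pos: [0.5356, -0.0911, 0.0542]
ee_rot: [2.67, 1.656, 0.0]
wrist_force: [-0.1, 0.4, -0.2]
gripper_width: 0.0342
gripper_force: 0.5
```

```bash
python3 av.py 3
```

```text
Ftool [1.2  0.9  0.43] pushB -1.49 perp 0.21 Ttool [-0.065  0.162 -0.021] Tz_axis(cw+) 0.0206 err [0.176 0.435 0.121 0.021 0.008 0.016 0.001 0.01 ] jt6 0.015 gf 0.52 off mm [-0.05  0.08] yaw -26.46 t 27.45
```

Request:
apply_moves(
  linear=[
    [0,0,0],
    [0,0,0],
    [0,0,0],
  ],
  dr=[
    [0,0,0.06],
    [0,0,0],
    [0,0,0],
  ],
  grip=[34,34,34],
)

```text
time: 27.75
eef_pos: [0.5357, -0.0909, 0.0542]
ee_rot: [2.719, 1.574, 0.001]
wrist_force: [2.7, 1.2, -0.6]
gripper_width: 0.0338
gripper_force: 0.9
```

```bash
python3 av.py 5
```

```text
Ftool [1.91 0.76 0.46] pushB -1.88 perp 0.81 Ttool [-0.123  0.325 -0.039] Tz_axis(cw+) 0.0385 err [0.166 0.356 0.303 0.012 0.006 0.016 0.001 0.021] jt6 0.039 gf 1.03 off mm [0.05 0.09] yaw -29.94 t 28.0
```

Request:
apply_moves(
  linear=[
    [0,0,0],
    [0,0,0],
    [0,0,0],
  ],
  dr=[
    [0,0,0.06],
    [0,0,0],
    [0,0,0],
  ],
  grip=[34,34,34],
)

```text
time: 28.3
eef_pos: [0.5356, -0.091, 0.0542]
ee_rot: [2.765, 1.491, 0.0]
wrist_force: [2.8, 1.6, -1.1]
gripper_width: 0.0342
gripper_force: 1.2
```

```bash
python3 av.py 5
```

```text
Ftool [3.02 1.06 0.96] pushB -2.89 perp 1.38 Ttool [-0.131  0.475 -0.063] Tz_axis(cw+) 0.0629 err [0.118 0.171 0.123 0.006 0.009 0.014 0.001 0.016] jt6 0.054 gf 1.33 off mm [0.01 0.09] yaw -33.38 t 28.55
```

Request:
apply_moves(
  linear=[
    [0,0,0],
    [0,0,0],
    [0,0,0],
  ],
  dr=[
    [0,0,0.06],
    [0,0,0],
    [0,0,0],
  ],
  grip=[34,34,34],
)

```text
time: 28.85
eef_pos: [0.5355, -0.091, 0.0542]
ee_rot: [2.809, 1.408, 0.0]
wrist_force: [2.7, 1.0, -0.7]
gripper_width: 0.0342
gripper_force: 1.3
```

```bash
python3 av.py 8
```

```text
Ftool [2.7  0.75 0.92] pushB -2.44 perp 1.37 Ttool [-0.117  0.482 -0.044] Tz_axis(cw+) 0.044 err [0.197 0.194 0.174 0.005 0.008 0.007 0.001 0.006] jt6 0.056 gf 1.34 off mm [-0.08  0.01] yaw -36.83 t 29.25
```

Request:
apply_moves(
  linear=[
    [0,0,0],
    [0,0,0],
    [0,0,0],
  ],
  dr=[
    [0,0,0.02],
    [0,0,0.02],
    [0,0,0.02],
  ],
  grip=[34,34,34],
)

```text
time: 29.55
eef_pos: [0.5357, -0.091, 0.0542]
ee_rot: [2.851, 1.318, 0.001]
wrist_force: [3.3, 2.6, -1.0]
gripper_width: 0.0339
gripper_force: 1.7
```

```bash
python3 st.py; python3 av.py 3; python3 av.py 6
```

```text
xyz mm [-1.400e-01  4.000e-02  5.422e+01] Fxyz [-3.34  2.56 -0.96] T [ 0.419 -0.555  0.083] jt6 -0.0576 yaw -40.37 tilt [0.0005 0.0001] q6 0.456 w 0.0339 t 29.55
Ftool [3.82 0.85 1.09] pushB -3.3 perp 2.09 Ttool [-0.144  0.637 -0.096] Tz_axis(cw+) 0.0955 err [0.277 0.131 0.182 0.006 0.007 0.009 0.012 0.008] jt6 0.116 gf 1.63 off mm [-0.03  0.08] yaw -40.28 t 29.7
Ftool [3.97 1.14 1.19] pushB -3.61 perp 2.0 Ttool [-0.131  0.628 -0.061] Tz_axis(cw+) 0.061 err [0.178 0.149 0.176 0.015 0.012 0.006 0.001 0.009] jt6 0.077 gf 1.7 off mm [-0.06  0.08] yaw -40.28 t 30.0
```

The push is now about 4 N at rest, or roughly 5.5 N in motion, so this is the target. Backing off and lifting clear.

Request:
apply_moves(
  linear=[
    [0,0,0],
    [0,0,0],
    [0,0,0],
    [0,0,0],
    [0,0,0],
    [0,0,-0.2],
    [0,0,-0.5],
    [0,0,-0.8],
    [0,0,-0.8],
    [0,0,-0.8],
    [0,0,-0.8],
    [0.7,0,0],
    [0.9,0,0],
    [0.9,0,0],
    [0.9,0,0],
    [0.9,0,0],
    [0,0,0],
    [0,0,0],
  ],
  dr=[
    [0,0,-0.08],
    [0,0,-0.1],
    [0,0,-0.1],
    [0,0,-0.1],
    [0,0,0],
    [0,0,0],
    [0,0,0],
    [0,0,0],
    [0,0,0],
    [0,0,0],
    [0,0,0],
    [0,0,0],
    [0,0,0],
    [0,0,0],
    [0,0,0],
    [0,0,0],
    [0,0,0],
    [0,0,0],
  ],
  grip=[34,34,34,34,34,34,34,34,34,34,34,34,34,34,34,34,34,34],
)

```text
time: 31.8
eef_pos: [0.5765, 0.0315, 0.1722]
ee_rot: [2.548, 1.836, 0.0]
wrist_force: [-0.5, -0.6, 0.6]
gripper_width: 0.034
gripper_force: 0.0
```

```bash
python3 st.py; python3 - <<'E'
from h import *
c=cam('top','pics/top6.png');b=cam('side','pics/side6.png')
A=cv2.resize(c['img'][175:240,320:400,::-1],(400,325),interpolation=cv2.INTER_CUBIC)
B=cv2.resize(b['img'][140:205,300:380,::-1],(400,325),interpolation=cv2.INTER_CUBIC)
cv2.imwrite('pics/f6.png',np.hstack([A,B]))
E
```

```text
xyz mm [-128.89    9.01  172.19] Fxyz [ 0.68 -0.37  0.56] T [ 0.018  0.014 -0.02 ] jt6 0.0133 yaw -18.45 tilt [ 0.0007 -0.0008] q6 0.302 w 0.034 t 31.8
```

View pics/f6.png

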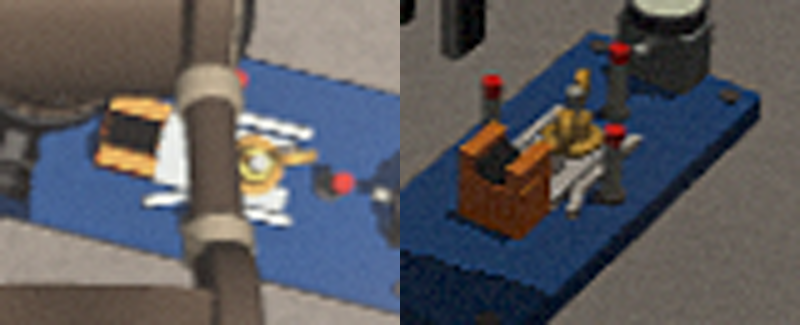

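```bash
python3 -c "
from h import *
c=ld('pics/top6.png'); th=np.radians(-104.44); o=np.array([.5356,-.0911])
for u,v in [(112,97),(96,162),(170,105),(155,176)]:
    w=px2w(c,(u+.5)/5-.5+320,(v+.5)/5-.5+175,.065)[:2]-o
    print(np.round(1000*np.array([w@[np.cos(th),np.sin(th)],w@[-np.sin(th),np.cos(th)]]),1))
"
```

```text
[-86.   15.7]
[-86.2 -20.6]
[-54.5  18.9]
[-53.5 -20.4]
```

The block's back edge sits at x = -86 mm and its front at -54 mm, which is what it should be with the slot home. The nut is clamped and the gripper is clear, so I'm handing in.

```bash
python3 -c "
from bench import manip
print(manip.close_job())"
```

```text
the job is handed in; nothing more can be done
None
```

I handed the job in at about 32 s: the can rest is home against the stud and the nut is clamped at about 4 N read at rest, an estimated 5.5 N in motion; the gripper is clear, and no verdict came back.

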